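# Shut the rod chest: break its lid stay, lower the lid

## Task

The wide rod chest on the welding bench stands open, its lid propped by a folding stay. Push the knee of that stay through so that it folds, then lower the lid gently until it is fully shut. Leave the narrow chest beside it open.

Things in the scene. Friction and masses are not known exactly. Their poses are not given: they have to be found in the camera images.
- chest: The wide chest: grey-green sheet steel, fixed, 200 mm front to back, 280 mm wide, 120 mm high (the other chest is alike but 160 mm wide). Origin: centre of its underside; x from its front to its hinge side, y left, z up. Lid hinge axis: along y at x = 100 mm, z = 120 mm. As found the lid leans 5 degrees back from vertical.
- chest_knee (a point): Middle of the steel cross-bar at the knee of its lid stay (round, 16 mm thick, along the chest's y, free from above; reaches from the stay's flat bars, 35 mm to the right of this point, to 25 mm left of it). At first at x 9, y -65, z 155 mm in the chest's frame. Locked past straight: pushing the lid cannot fold it. Push this bar 25-30 mm down and 12-14 to the hinge; under 15 N.
- chest_lid_edge (a point): Middle of the free edge of the wide chest's lid, half-way through its thickness. The lid is a flat panel 10 mm thick, 200 mm from hinge axis to this point (axis in the plane of its inner face); a 6 mm thick, 90 mm wide steel lip reaches 17 mm beyond. Its outer face can be pushed from behind, then down from above.
- chest_lid (a joint): Hinge of the wide chest's lid, rad: 0 open as found, grows as it closes, 1.658 shut on the rim. The hinge is stiff (0.5 N m): the lid stays wherever it is left, and takes about 3 to 8 N near its edge to move once the stay is folded.
- chest_stay (a joint): Knee joint of the wide chest's stay, rad: 0 locked as found, 0.14 straight, above 0.3 well pushed through, about 2 when the lid is shut. It stays as left. Folding it by 30 mm brings the lid forward about 0.1 rad.
- tin_lid (a joint): Hinge of the narrow chest's lid, rad: 0 open as found (leave it so), 1.658 shut.

How it is judged:
By the outcome, as a careful person would: the job done as asked, in the order asked, and still so for the second after the job is handed in, with the robot touching nothing.
It also fails if it takes over 45 s, if anything falls off the work surface, if the arm or the gripper's body presses on something with over 40 N, if the wrist force passes 120 N, or if a joint passes its speed limit or range.

## Robot

A 6-joint arm with a two-finger parallel gripper is mounted at the origin on the work surface. World frame = base frame: x ahead of the robot, y to its left, z up, the work surface at z = 0. Lengths are in m, angles in rad, forces in N, time in s.
With the tool pointing down it reaches from about 0.35 to 0.775 m from the base axis. Payload 7.3 kg.
Tool frame: the origin (TCP) lies at the very end of the fingers, on their centre line; the grasp point (between the pads) lies 19 mm behind it (r.grasp_offset is the distance from the TCP to the grasp point, in m); z points along the fingers, y is the direction in which the jaws open and shut (so a half turn about z gives the same grasp; the last joint's range is limited). The gripper opens to 92 mm and grips with 3 to 60 N. Pads are 19 mm wide; open, the fingers measure 130 mm over their backs; the gripper's body (75 mm by 190 mm) begins 47 mm behind the grasp point.
Start: joints at [-1.489, 0.342, 1.524, -0, 1.275, -0.146], TCP at [0.119, -0.511, 0.227] pointing down, gripper open.
Joint ranges: [-2.53, 2.53], [-0.77, 2.02], [0.04, 2.7], [-1, 4.14], [0.28, 2.66], [-3.11, 3.11]. Speed limits (rad/s): [2.57, 2.57, 3.14, 3.14, 3.14, 3.14].

## Interface

Orientations are given as a rotation vector (axis times angle).
In Python, from cell import r gives the robot as it stands.
- The arm moves only by the shell command python3 -m pendant 'ROWS'. ROWS is text: rows parted by semicolons, each of 5 numbers parted by spaces: the closure in counts, from 0 (fully open) to 255 (shut), then the shift along the tool's x, y, z in mm, then the turn about the tool's z in degrees. In form: fingers dx dy dz twist; .... A call has 1 to 20 rows; each row shifts and turns the commanded pose from where the row before left it, along the tool's axes as they then stand; what a row does not reach is not made up. A row lasts 1/10 s, in which the tool goes at most 50 mm and 8.59 degrees, less where a joint would pass 70% of its speed; a pose out of reach is approached as far as the arm can. A call is refused whole if a number of a shift passes 50 or a number of a turn 8.59, either way. A call with a gripper value outside its range is refused whole. The fingers move at their own pace and stop on an object; the grip force is fixed at half the most. Time passes only in rows, so rows that do not move let the fingers close. It gives the time, the measured TCP pose, the force and the opening at its end, in the units of the state.
- r.get_obs(): the state, without advancing time (a new reading comes with each control period).
- r.get_image(name): name is "side" or "top" or "wrist"; returns a dict with "image" (400x640x3 uint8, red, green, blue), "intrinsics" (3x3 intrinsics, pixels), "T" (4x4, takes a point from camera to world coordinates); the wrist camera has in their place "hand_eye" (4x4, takes a point from camera to tool coordinates, whose origin is the TCP and whose axes are the flange's). Camera axes: x right, y up, looking along -z (the intrinsics and any distortion apply to the point x, -y, -z); pixel columns grow to the right and rows downward; lengths in m; the calibration is good to about 2 mm. A picture is of the moment at which its call begins: read the wrist's pose just before it. There is no depth.
- r.finish_job(): hands the job in, once; it reports no verdict.
The state is a dict: "time": time; "joint_positions": joint angles; "qd": joint speeds; "joint_efforts": joint torques, N m; "tcp_pos": TCP position; "ee_rot": TCP orientation; "force": force on the tool from outside, world axes, zero at the start; "moment": the same for the moment, N m; "grip_width": finger opening in m.
Only numpy, scipy, OpenCV 4.12 (cv2) and the standard library are available. Lean on these libraries where they do the work, as an engineer would, in place of code of your own. Each camera call takes 0.05 s, during which the arm holds its last target.

## Working session

There is one attempt and no reset: what is moved stays moved. The work goes in short steps, Python scripts to look and compute and a shell command to move; the robot and the scene stay as the last step left them, time stands still between calls to the robot, and variables do not carry over. Pictures are saved under pics/ and viewed, and the job is handed in when it is done.

```bash
ls; mkdir -p pics; python3 - <<'E'
from cell import r
import cv2
o=r.get_obs()
for k,v in o.items(): print(k,v)
for n in("side","top","wrist"):
    d=r.get_image(n); cv2.imwrite(f"pics/{n}0.png",d["image"][:,:,::-1]); print(n,d["intrinsics"],d.get("T",d.get("hand_eye")),[k for k in d])
E
```

```text
pics
time 0.0
joint_positions [-1.48897533e+00  3.42718838e-01  1.52503566e+00 -1.70349875e-05
  1.27536450e+00 -1.46018514e-01]
qd [ 0.00047317  0.00076923 -0.00132602 -0.00073212  0.00065287 -0.00156608]
joint_efforts [-2.16379199e-04 -4.31241381e+01 -2.44218940e+01  7.16595096e-02
  5.59638196e-02 -1.44142487e-04]
tcp_pos [ 0.11855708 -0.51102128  0.22604046]
ee_rot [-3.11971226e+00 -3.56950155e-01 -5.13413947e-05]
force [-0.70161071 -0.63843507 -1.27511664]
moment [ 0.08711621  0.02602671 -0.01904565]
grip_width 0.09176909641282108
side [[511.57145174   0.         310.06026548]
 [  0.         511.57145174 205.50856818]
 [  0.           0.           1.        ]] [[-0.96860542  0.12163528 -0.21681419  0.26979653]
 [-0.24859179 -0.48223604  0.84003007  1.08004183]
 [-0.00237833  0.86755591  0.49733398  0.88266571]
 [ 0.          0.          0.          1.        ]] ['image', 'intrinsics', 'T']
top [[500.57685433   0.         317.96608627]
 [  0.         500.57685433 197.60949907]
 [  0.           0.           1.        ]] [[ 0.00176776  0.97861602 -0.20568803  0.35009692]
 [-0.99999405  0.00233912  0.00253464 -0.05179427]
 [ 0.00296157  0.20568233  0.97861433  1.34392343]
 [ 0.          0.          0.          1.        ]] ['image', 'intrinsics', 'T']
wrist [[329.08025544   0.         325.61191794]
 [  0.         329.08025544 191.99450583]
 [  0.           0.           1.        ]] [[ 6.09413934e-04  9.50877745e-01  3.09566056e-01  8.44476613e-02]
 [ 9.99999205e-01 -2.37619813e-04 -1.23872127e-03  4.60381124e-04]
 [-1.10431346e-03  3.09566564e-01 -9.50877133e-01 -1.58571202e-01]
 [ 0.00000000e+00  0.00000000e+00  0.00000000e+00  1.00000000e+00]] ['image', 'intrinsics', 'hand_eye']
```

View pics/side0.png

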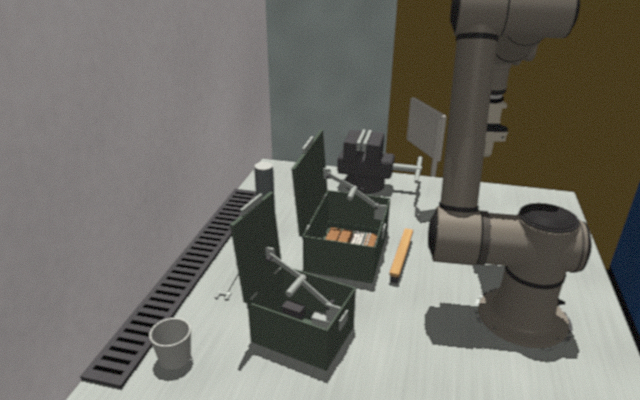

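View pics/top0.png

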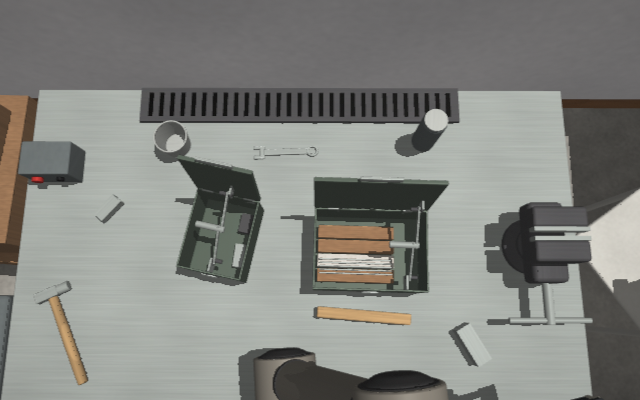

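View pics/wrist0.png

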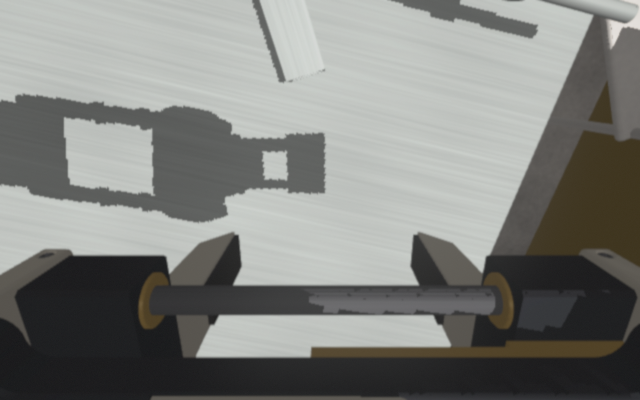

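The wide chest is in the top image at columns 313–447, rows 178–296. Its front faces the robot, and the knee bar is near (405,244). I'll enlarge it next.

```bash
python3 - <<'E'
import cv2
a=cv2.imread("pics/top0.png")[165:305,300:460]; cv2.imwrite("pics/topc.png",cv2.resize(a,None,fx=4.25,fy=4.25,interpolation=cv2.INTER_CUBIC))
a=cv2.imread("pics/side0.png")[125:295,285:405]; cv2.imwrite("pics/sidec.png",cv2.resize(a,None,fx=3.5,fy=3.5,interpolation=cv2.INTER_CUBIC))
E
```

```text
(no output)
```

View pics/topc.png

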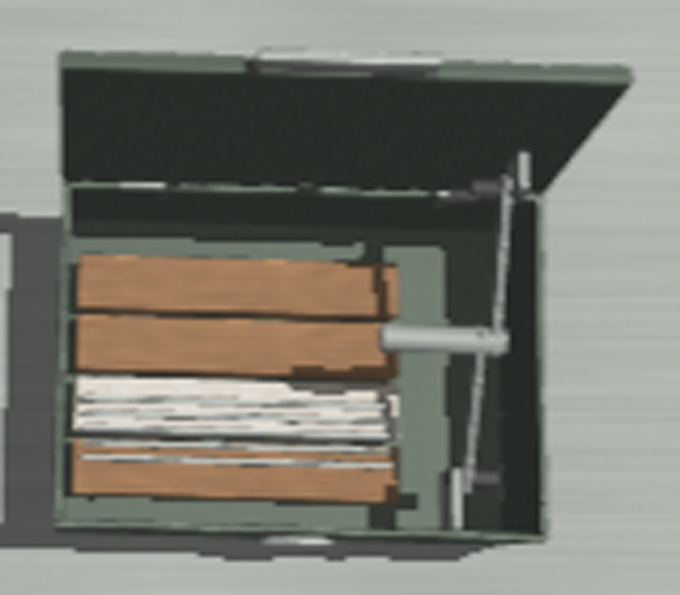

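View pics/sidec.png

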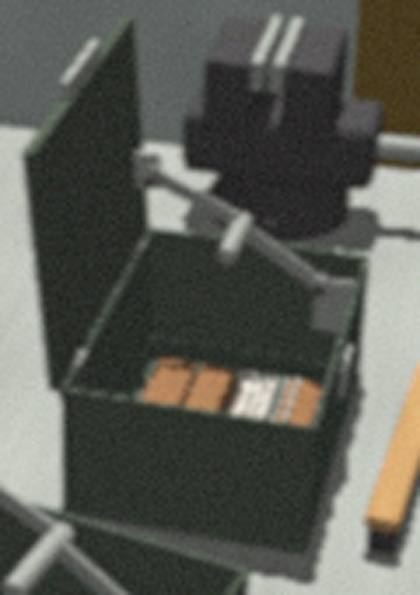

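```bash
cat > h.py <<'E'
import numpy as np
from scipy.optimize import least_squares
from scipy.spatial.transform import Rotation as R
K={'top':np.array([[500.57685433,0,317.96608627],[0,500.57685433,197.60949907],[0,0,1]]),'side':np.array([[511.57145174,0,310.06026548],[0,511.57145174,205.50856818],[0,0,1]])}
T={'side':np.array([[-0.96860542,0.12163528,-0.21681419,0.26979653],[-0.24859179,-0.48223604,0.84003007,1.08004183],[-0.00237833,0.86755591,0.49733398,0.88266571],[0,0,0,1]]),
'top':np.array([[0.00176776,0.97861602,-0.20568803,0.35009692],[-0.99999405,0.00233912,0.00253464,-0.05179427],[0.00296157,0.20568233,0.97861433,1.34392343],[0,0,0,1]])}
def proj(c,P):
    p=T[c][:3,:3].T@(np.asarray(P)-T[c][:3,3]); p=np.array([p[0],-p[1],-p[2]]); q=K[c]@p; return q[:2]/q[2]
def chest(v,P):
    c,s=np.cos(v[2]),np.sin(v[2]); return np.array([v[0]+c*P[0]-s*P[1],v[1]+s*P[0]+c*P[1],P[2]])
E
python3 - <<'E'
from h import *
t=lambda u,v:(300+u/4.25,165+v/4.25); s=lambda u,v:(285+u/3.5,125+v/3.5)
m=.001
pts=[('top',(-100,-140,120),t(545,538)),('top',(-100,140,120),t(57,528)),('top',(100,-140,120),t(541,195)),('top',(100,140,120),t(70,185)),
('top',(117.4,140,319),t(62,68)),('top',(117.4,-140,319),t(628,84)),('top',(127.4,140,318),t(62,52)),('top',(127.4,-140,318),t(631,68)),
('top',(9,-40,155),t(383,337)),('top',(9,-100,155),t(503,342)),
('side',(100,140,120),s(65,393)),('side',(-100,140,120),s(320,430)),('side',(-100,-140,120),s(365,260)),('side',(117.4,140,319),s(32,155)),('side',(117.4,-140,319),s(133,20)),('side',(9,-40,155),s(228,252))]
f=lambda v:np.concatenate([proj(c,chest(v,np.array(P)*m))-q for c,P,q in pts])
r=least_squares(f,[.55,-.1,0],loss='soft_l1'); print(r.x); print([(p[0],p[1],e.round(1)) for p,e in zip(pts,f(r.x).reshape(-1,2))])
for P in[(9,-65,155),(132,0,319),(122,0,319)]: print(P,chest(r.x,np.array(P)*m))
E
```

```text
[ 0.47851068 -0.18526918 -0.02225867]
[('top', (-100, -140, 120), array([1. , 0.7])), ('top', (-100, 140, 120), array([-0.6,  0.2])), ('top', (100, -140, 120), array([ 0.2, -0.4])), ('top', (100, 140, 120), array([-1.5, -0.8])), ('top', (117.4, 140, 319), array([0.3, 1. ])), ('top', (117.4, -140, 319), array([0.1, 0.5])), ('top', (127.4, 140, 318), array([0.4, 0.3])), ('top', (127.4, -140, 318), array([-0.9, -0.3])), ('top', (9, -40, 155), array([-0.6,  0.1])), ('top', (9, -100, 155), array([-3.6, -0.5])), ('side', (100, 140, 120), array([-0.8, -2.4])), ('side', (-100, 140, 120), array([-0.8, -1.9])), ('side', (-100, -140, 120), array([ 1.1, -2.8])), ('side', (117.4, 140, 319), array([ 1.3, -1.2])), ('side', (117.4, -140, 319), array([-0.1, -1.7])), ('side', (9, -40, 155), array([-0.6,  0.1]))]
(9, -65, 155) [ 0.48606175 -0.25045339  0.155     ]
(132, 0, 319) [ 0.61047798 -0.18820708  0.319     ]
(122, 0, 319) [ 0.60048046 -0.18798451  0.319     ]
```

```bash
python3 -m pendant '255 0 0 -40 0; 255 0 0 -40 0; 255 0 0 -40 0; 255 35 -14 0 0; 255 35 -14 0 0; 255 35 -14 0 0; 255 35 -14 0 0; 255 35 -14 0 0; 255 35 -14 0 0; 255 35 -14 0 0; 255 35 -14 0 0; 255 35 -14 0 0; 255 35 -14 0 0; 255 35 -14 0 0; 255 31 -17 0 0; 255 0 0 0 -8; 255 0 0 0 -8; 255 0 0 0 -8; 255 0 0 0 -8; 255 0 0 0 -8'
python3 - <<'E'
from cell import r
o=r.get_obs(); print(o['joint_positions'].round(3) if hasattr(o['joint_positions'],'round') else o['joint_positions'])
E
```

```text
time: 2.15
tcp_pos: [0.4852, -0.2508, 0.3463]
ee_rot: [-2.806, -1.411, 0.001]
force: [-0.2, 0.2, -0.2]
grip_width: 0.0005
[-0.617  0.323  1.227 -0.     1.593  0.022]
```

```bash
python3 -m pendant '255 0 0 0 -8.5; 255 0 0 0 -8.5; 255 0 0 0 -8.5; 255 0 0 0 -8.5; 255 0 0 0 -8.5; 255 0 0 0 -8.5; 255 0 0 0 -8.5; 255 0 0 0 -8.5; 255 0 0 0 -8.5; 255 0 0 0 -8.5; 255 0 0 0 -8.5; 255 0 0 0 -8.5; 255 0 0 0 -8.5; 255 0 0 0 -8.5; 255 0 0 0 -6.4; 255 0 0 0 0'
cat > look.py <<'E'
import sys,cv2,numpy as np
from cell import r
tag=sys.argv[1]; o=r.get_obs()
print(o['time'],np.round(o['tcp_pos'],4),np.round(o['ee_rot'],3),np.round(o['force'],1),np.round(o['joint_positions'],2))
for n,(a,b,c,d) in dict(top=(150,310,230,470),side=(100,300,220,420)).items():
    if n in sys.argv[2:]: cv2.imwrite(f"pics/{n}{tag}.png",cv2.resize(np.ascontiguousarray(r.get_image(n)["image"][a:b,c:d,::-1]),None,fx=3,fy=3,interpolation=cv2.INTER_CUBIC))
E
python3 look.py 1 top side
```

```text
time: 3.75
tcp_pos: [0.4851, -0.2508, 0.3464]
ee_rot: [-0.041, -3.141, -0.001]
force: [0.6, -0.7, -0.3]
grip_width: 0.0005
3.75 [ 0.4851 -0.2508  0.3464] [-4.100e-02 -3.141e+00 -1.000e-03] [ 0.6 -0.7 -0.3] [-0.62  0.32  1.23 -0.    1.59 -2.16]
```

View pics/side1.png

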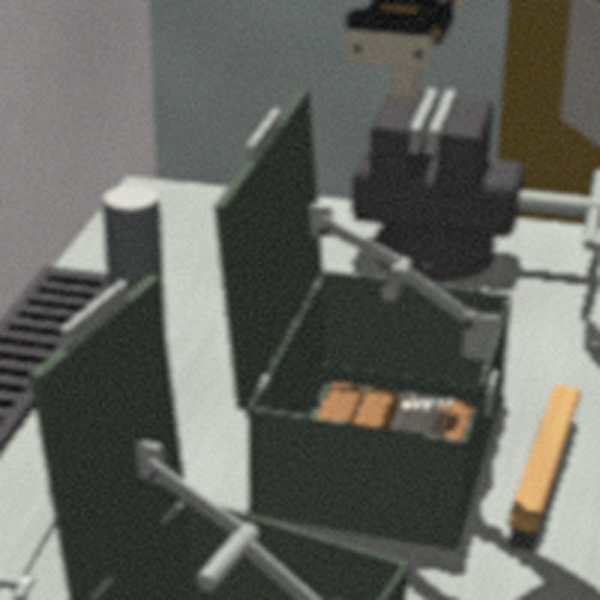

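View pics/top1.png

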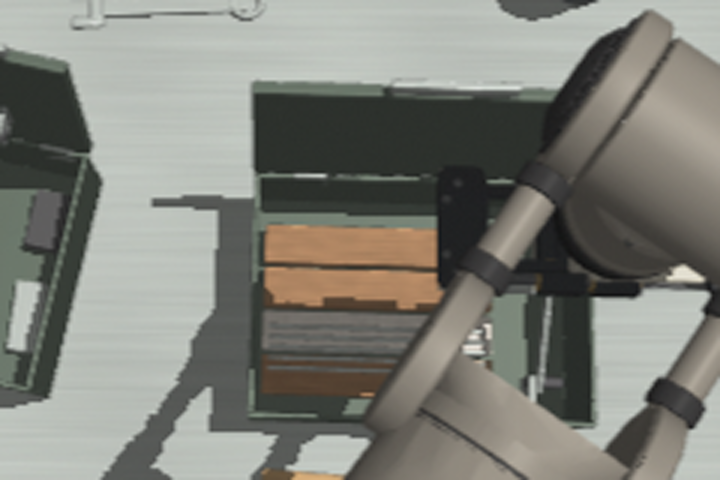

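```bash
python3 - <<'E'
from cell import r
import cv2
cv2.imwrite("pics/sf.png",r.get_image("side")["image"][:,:,::-1])
from h import *
for z in(.346,.4,.45,.5,.55,.6,.65): print(z,proj('side',[.485,-.25,z]).round(),proj('side',[.585,-.25,z]).round())
E
```

```text
0.346 [354. 133.] [319. 130.]
0.4 [355. 115.] [320. 112.]
0.45 [356.  97.] [320.  94.]
0.5 [357.  79.] [320.  76.]
0.55 [357.  60.] [320.  57.]
0.6 [358.  40.] [320.  38.]
0.65 [359.  19.] [320.  18.]
```

View pics/sf.png

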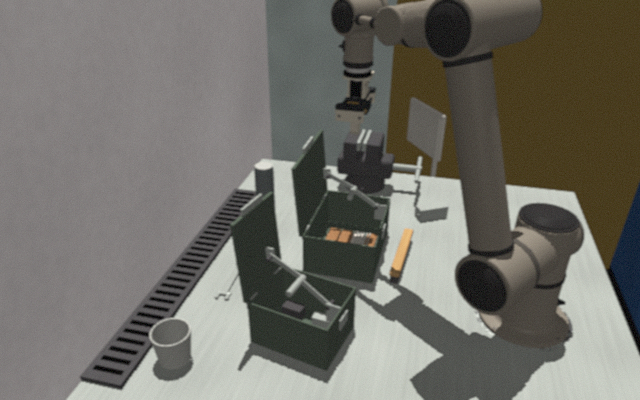

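```bash
python3 -m pendant '255 -1 0 40 0; 255 0 0 40 0; 255 0 0 40 0; 255 0 0 40 0; 255 0 0 15 0; 255 0 0 0 0'; python3 look.py 2 side; python3 -m pendant '255 0 0 3 0; 255 0 0 0 0'
```

```text
time: 4.5
tcp_pos: [0.4849, -0.2501, 0.1691]
ee_rot: [-0.045, -3.137, -0.005]
force: [-0.2, 0.3, -0.5]
grip_width: 0.0003
4.5 [ 0.4849 -0.2501  0.1691] [-0.045 -3.137 -0.005] [-0.2  0.3 -0.5] [-0.62  0.43  1.55 -0.    1.16 -2.16]
time: 4.75
tcp_pos: [0.4868, -0.2513, 0.1698]
ee_rot: [0.043, 3.139, -0.002]
force: [-0.2, 0.6, -0.0]
grip_width: 0.0005
```

View pics/side2.png

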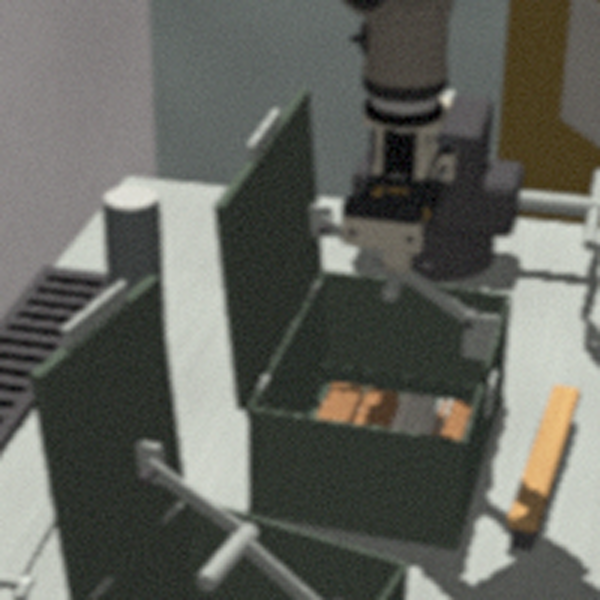

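```bash
python3 -m pendant '255 0 0 3 0; 255 0 0 3 0; 255 0 0 0 0'; python3 -m pendant '255 -1 0 3 0; 255 -1 0 3 0; 255 0 0 0 0'
```

```text
time: 5.05
tcp_pos: [0.4866, -0.2511, 0.163]
ee_rot: [0.043, 3.14, -0.001]
force: [-0.6, 0.6, -0.6]
grip_width: 0.0004
time: 5.35
tcp_pos: [0.4889, -0.2512, 0.1568]
ee_rot: [0.042, 3.14, -0.001]
force: [2.6, -0.3, 2.5]
grip_width: 0.0006
```

```bash
python3 -m pendant '255 -2 0 3 0; 255 -2 0 3 0; 255 -1 0 3 0; 255 0 0 0 0'; python3 -m pendant '255 -2 0 3 0; 255 -1 0 3 0; 255 -1 0 3 0; 255 0 0 0 0';  python3 look.py 3 side
```

```text
time: 5.75
tcp_pos: [0.4938, -0.2513, 0.1475]
ee_rot: [0.042, 3.141, -0.001]
force: [2.6, -0.1, 3.1]
grip_width: 0.0002
time: 6.15
tcp_pos: [0.4975, -0.2514, 0.1385]
ee_rot: [0.042, 3.141, -0.0]
force: [2.6, -0.4, 3.2]
grip_width: 0.0003
6.15 [ 0.4975 -0.2514  0.1385] [ 0.042  3.141 -0.   ] [ 2.6 -0.4  3.2] [-0.61  0.48  1.56 -0.    1.1  -2.15]
```

View pics/side3.png

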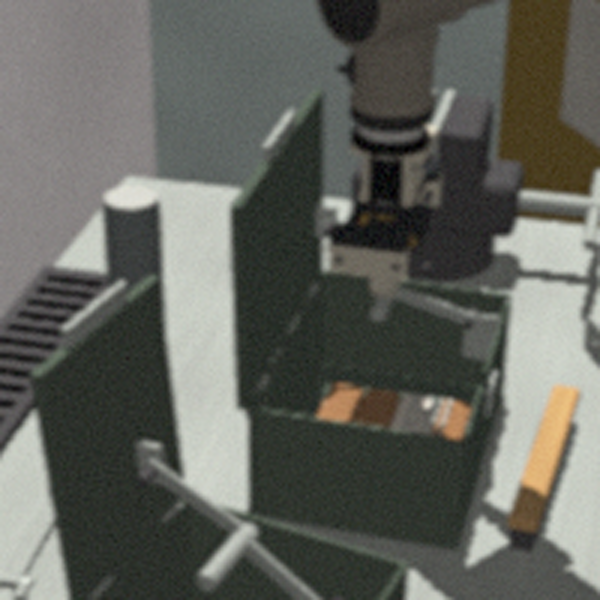

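```bash
python3 -m pendant '255 -1 0 3 0; 255 -1 0 2 0; 255 0 0 0 0'; python3 -m pendant '255 0 0 -15 0; 255 0 0 -40 0; 255 0 0 -50 0; 255 0 0 -50 0; 255 0 0 -50 0; 255 0 0 -40 0'; python3 look.py 4 side top
```

```text
time: 6.5
tcp_pos: [0.499, -0.2514, 0.1336]
ee_rot: [-0.042, -3.141, 0.0]
force: [1.5, -0.6, 4.6]
grip_width: 0.0005
time: 7.1
tcp_pos: [0.4983, -0.251, 0.3808]
ee_rot: [-0.043, -3.14, 0.0]
force: [0.8, -0.0, 0.2]
grip_width: 0.0005
7.1 [ 0.4983 -0.251   0.3808] [-0.043 -3.14   0.   ] [ 0.8 -0.   0.2] [-0.6   0.34  1.11 -0.    1.69 -2.15]
```

View pics/side4.png

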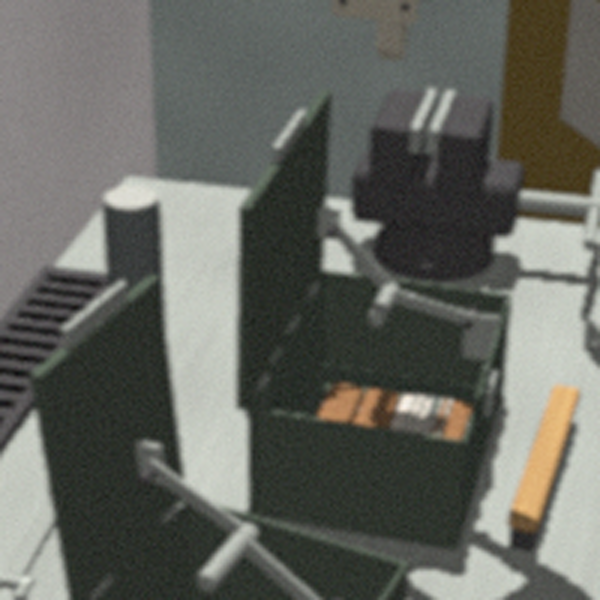

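View pics/top4.png

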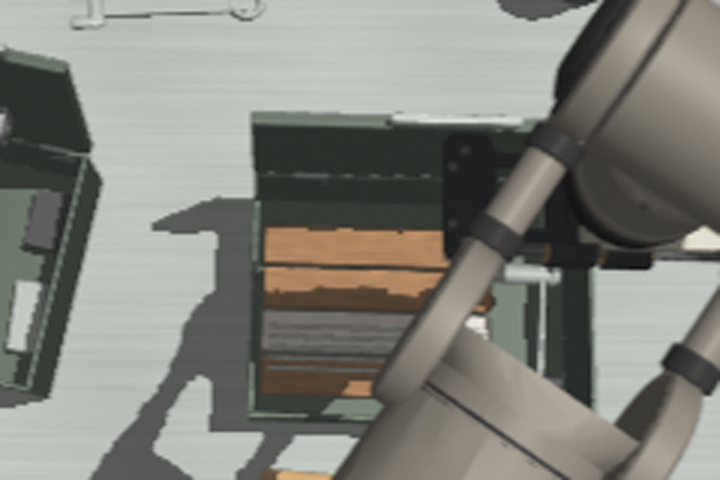

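```bash
python3 -m pendant '255 -35 16 0 0; 255 -35 17 0 0; 255 -35 16 0 0; 255 -34 16 0 0; 255 0 0 0 0; 255 0 0 40 0; 255 0 0 40 0; 255 0 0 0 0'; python3 look.py 5 side top
```

```text
time: 8.0
tcp_pos: [0.636, -0.1891, 0.2904]
ee_rot: [-0.043, -3.125, -0.009]
force: [0.0, 0.4, -0.2]
grip_width: 0.0005
8.0 [ 0.636  -0.1891  0.2904] [-0.043 -3.125 -0.009] [ 0.   0.4 -0.2] [-0.4   0.59  0.94 -0.    1.62 -1.95]
```

View pics/side5.png

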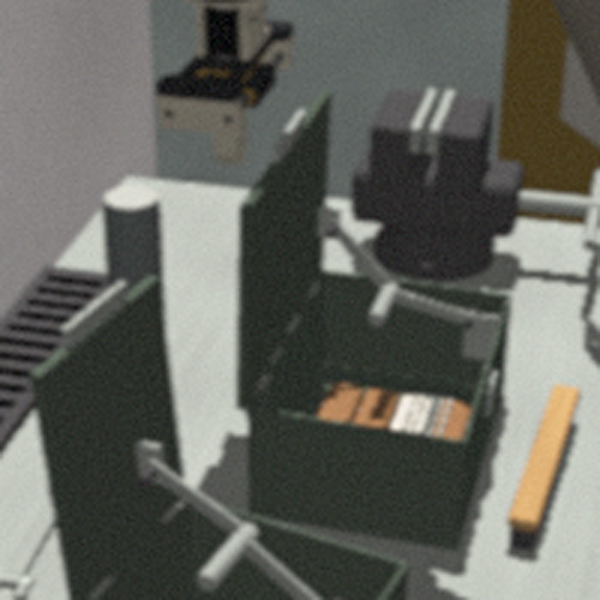

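View pics/top5.png

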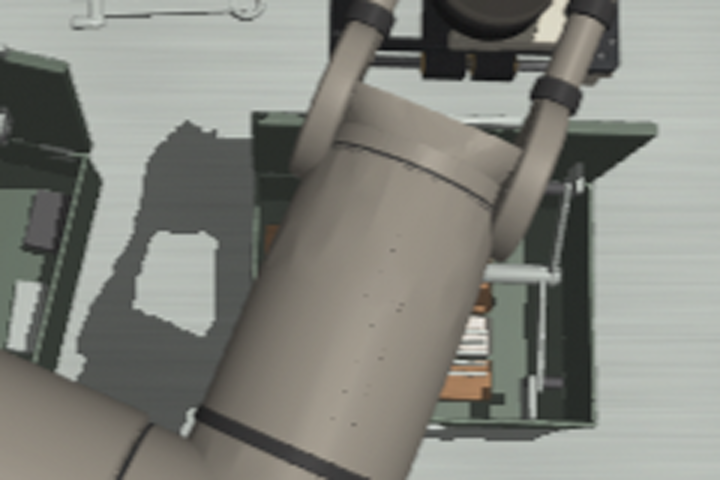

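```bash
python3 -m pendant '255 20 0 0 0; 255 10 0 0 0; 255 0 0 0 0';python3 look.py 6; python3 - <<'E'
import numpy as np
rho=170
for al in np.arange(0,1.58,.1): print(round(al,2), (100-rho*np.sin(al)+10*np.cos(al)+9.5).round(1),(120+rho*np.cos(al)+10*np.sin(al)).round(1))
E
```

```text
time: 8.4
tcp_pos: [0.61, -0.1901, 0.3027]
ee_rot: [0.044, 3.136, -0.004]
force: [0.1, -0.1, 0.8]
grip_width: 0.0004
8.4 [ 0.61   -0.1901  0.3027] [ 0.044  3.136 -0.004] [ 0.1 -0.1  0.8] [-0.42  0.52  1.03 -0.    1.58 -1.96]
0.0 119.5 290.0
0.1 102.5 290.1
0.2 85.5 288.6
0.3 68.8 285.4
0.4 52.5 280.5
0.5 36.8 274.0
0.6 21.8 266.0
0.7 7.6 256.5
0.8 -5.5 245.6
0.9 -17.4 233.5
1.0 -28.1 220.3
1.1 -37.5 206.0
1.2 -45.3 190.9
1.3 -51.6 175.1
1.4 -56.3 158.7
1.5 -59.4 142.0
```

```bash
python3 -m pendant '255 4 0 4 0; 255 4 0 4 0; 255 4 0 3 0; 255 4 0 0 0; 255 4 0 0 0; 255 0 0 0 0'; python3 -m pendant '255 4 0 0 0; 255 4 0 0 0; 255 0 0 0 0'
```

```text
time: 9.0
tcp_pos: [0.5898, -0.1887, 0.2877]
ee_rot: [0.043, 3.141, 0.0]
force: [1.6, -0.7, -2.0]
grip_width: 0.0003
time: 9.3
tcp_pos: [0.5814, -0.1884, 0.2879]
ee_rot: [-0.043, -3.141, 0.0]
force: [2.6, 0.0, -1.6]
grip_width: 0.0005
```

```bash
python3 -m pendant '255 8 0 0 0; 255 9 0 1 0; 255 8 0 1 0; 255 9 0 2 0; 255 8 0 2 0; 255 8 0 3 0; 255 8 0 3 0; 255 8 0 3 0; 255 0 0 0 0'; python3 look.py 7 side top
```

```text
time: 10.2
tcp_pos: [0.5144, -0.1866, 0.2724]
ee_rot: [-0.043, -3.139, -0.0]
force: [0.9, 0.5, -0.3]
grip_width: 0.0005
10.2 [ 0.5144 -0.1866  0.2724] [-0.043 -3.139 -0.   ] [ 0.9  0.5 -0.3] [-0.49  0.35  1.38 -0.    1.41 -2.03]
```

View pics/side7.png

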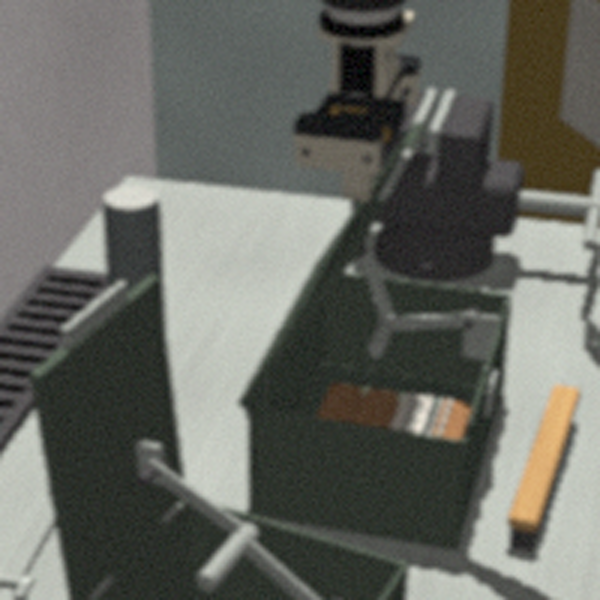

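The lid is at about 0.5 rad and following smoothly, and the stay is folding.

```bash
python3 -m pendant '255 8 0 4 0; 255 7 0 4 0; 255 7 0 5 0; 255 7 0 5 0; 255 7 0 5 0; 255 6 0 6 0; 255 6 0 6 0; 255 6 0 6 0; 255 5 0 7 0; 255 5 0 7 0; 255 0 0 0 0'; python3 look.py 8 side
```

```text
time: 11.4
tcp_pos: [0.4507, -0.1845, 0.2164]
ee_rot: [-0.043, -3.139, -0.002]
force: [-0.2, -0.0, -1.2]
grip_width: 0.0001
11.4 [ 0.4507 -0.1845  0.2164] [-4.300e-02 -3.139e+00 -2.000e-03] [-0.2 -0.  -1.2] [-0.55  0.28  1.64 -0.    1.22 -2.09]
```

View pics/side8.png

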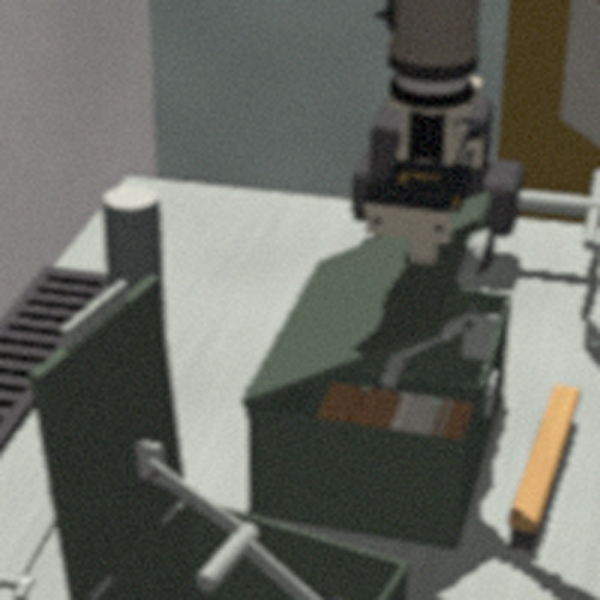

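```bash
python3 -m pendant '255 5 0 7 0; 255 4 0 7 0; 255 4 0 7 0; 255 4 0 8 0; 255 3 0 8 0; 255 3 0 8 0; 255 2 0 8 0; 255 2 0 8 0; 255 0 0 0 0'; python3 look.py 9 side
```

```text
time: 12.35
tcp_pos: [0.4241, -0.1838, 0.1554]
ee_rot: [-0.043, -3.139, -0.002]
force: [-0.5, -0.3, -0.0]
grip_width: 0.0002
12.35 [ 0.4241 -0.1838  0.1554] [-4.300e-02 -3.139e+00 -2.000e-03] [-0.5 -0.3 -0. ] [-0.57  0.31  1.79 -0.    1.04 -2.12]
```

View pics/side9.png

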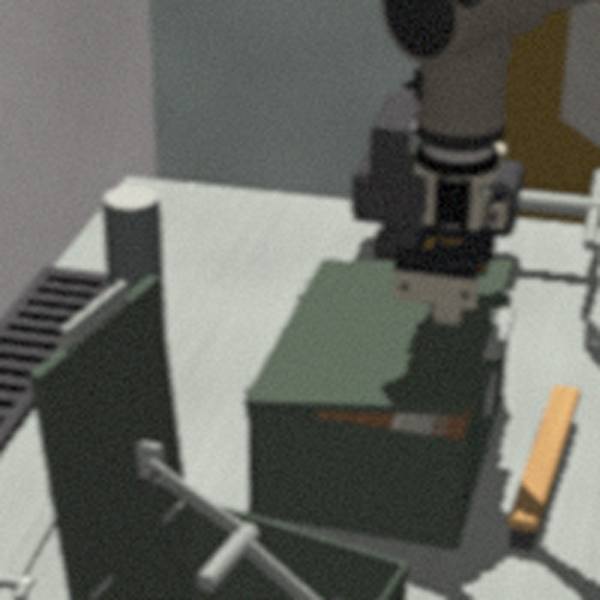

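Now for the last 30 mm, done slowly while I watch the force.

```bash
python3 -m pendant '255 1 0 5 0; 255 1 0 5 0; 255 0 0 4 0; 255 0 0 0 0'; python3 -m pendant '255 0 0 4 0; 255 0 0 3 0; 255 0 0 2 0; 255 0 0 0 0';python3 -m pendant '255 0 0 2 0; 255 0 0 2 0; 255 0 0 0 0'
```

```text
time: 12.8
tcp_pos: [0.4226, -0.184, 0.1421]
ee_rot: [-0.043, -3.14, -0.001]
force: [0.1, 0.2, -0.1]
grip_width: -0.0001
time: 13.2
tcp_pos: [0.4229, -0.1841, 0.1334]
ee_rot: [-0.043, -3.141, -0.0]
force: [0.1, -0.9, 0.2]
grip_width: 0.0003
time: 13.5
tcp_pos: [0.4231, -0.1843, 0.1302]
ee_rot: [0.042, 3.141, -0.001]
force: [-2.7, -0.2, 5.6]
grip_width: 0.0002
```

```bash
for i in 1; do python3 -m pendant '255 0 0 1 0; 255 0 0 0 0'; done; python3 -m pendant '255 0 0 1 0; 255 0 0 0 0'
```

```text
time: 13.7
tcp_pos: [0.4231, -0.1843, 0.1301]
ee_rot: [0.042, 3.14, -0.001]
force: [-5.0, 2.0, 15.0]
grip_width: 0.0006
time: 13.9
tcp_pos: [0.4231, -0.1843, 0.13]
ee_rot: [0.042, 3.14, -0.002]
force: [-6.4, 2.5, 24.2]
grip_width: 0.0003
```

The TCP has stopped at z = 0.130 (the shut height) while the force climbs to 24 N, so the lid is on the rim. Backing off to check.

```bash
python3 -m pendant '255 0 0 -3 0; 255 0 0 -10 0; 255 0 0 -40 0; 255 0 0 -50 0; 255 0 0 -50 0; 255 35 0 -30 0; 255 35 0 0 0; 255 0 0 0 0; 255 0 0 0 0'; python3 look.py 10 side top
```

```text
time: 14.8
tcp_pos: [0.353, -0.1824, 0.3112]
ee_rot: [0.044, 3.14, -0.001]
force: [0.2, -0.2, 1.0]
grip_width: 0.0005
14.8 [ 0.353  -0.1824  0.3112] [ 4.40e-02  3.14e+00 -1.00e-03] [ 0.2 -0.2  1. ] [-0.67  0.04  1.67  0.    1.43 -2.21]
```

View pics/side10.png

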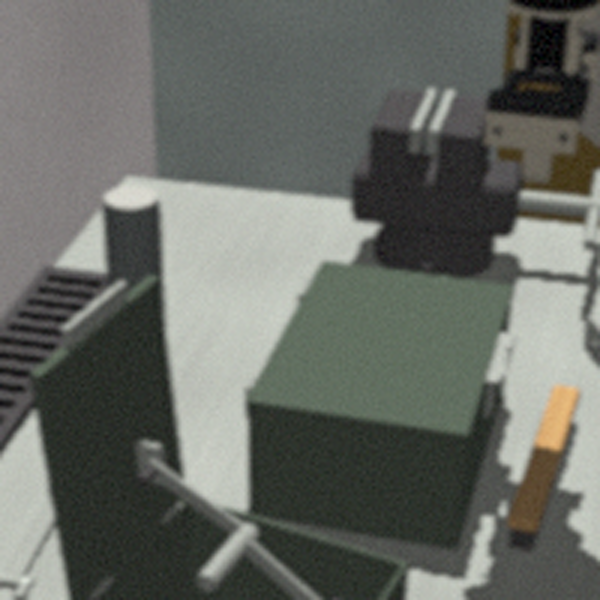

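View pics/top10.png

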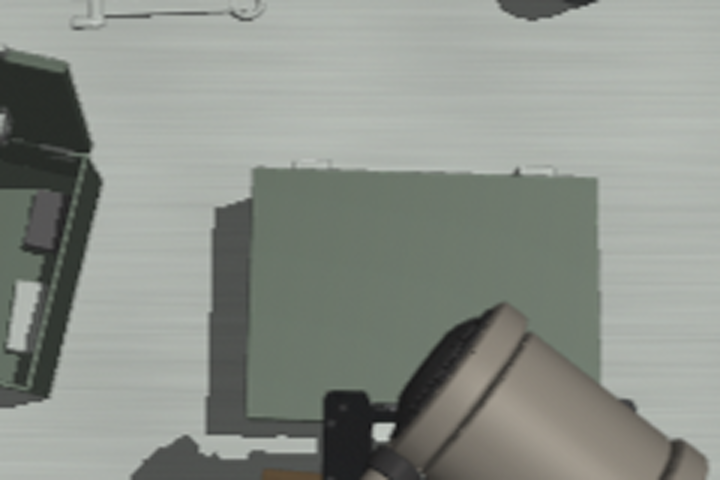

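The wide chest is shut: its lid covers side-crop (250–515, 265–435) with no gap at the rim. The narrow chest is still open and hasn't moved, and the arm is clear.

```bash
python3 -c "
from cell import r
print(r.finish_job())"
```

```text
the job is handed in; nothing more can be done
None
```

The wide chest is shut and the narrow chest is still open. I handed the job in at about 15 s, well under the 45 s limit.

- **Stay:** I pushed the knee bar about 29 mm down and 13 mm towards the hinge with closed fingers, at about 5 N. The camera then showed the stay folded and the lid slightly forward.
- **Lid:** I pushed it forward from behind, followed it round its arc and pressed it down from above. On the rim, the fingers stopped at z = 0.130 m, the expected shut height. I pressed on up to 24 N before backing off, and the readings on the way round were about 6 N or less.
- **Last checks:** Side and top pictures, taken after the arm had withdrawn, show the wide lid flat with no gap. The narrow chest looks the same as at the start. The tool reads almost no force, so it is touching nothing.
- **Not measured:** I had no readout of the lid or stay joint angles, so "shut" and "folded" rest on the pictures, the finger height and the forces. No checks failed or disagreed.

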